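# Touch-test the varnish on the broad round knob

## Robot

A 6-joint arm with a two-finger parallel gripper is mounted at the origin on a cart in front of the work surface, level with it; the furniture and walls round the work are solid. World frame = base frame: x ahead of the robot, y to its left, z up, the work surface at z = 0. Lengths are in m, angles in rad, forces in N, time in s.
With the tool pointing down it reaches from about 0.35 to 0.775 m from the base axis. Payload 5.5 kg.
Tool frame: the origin (TCP) lies midway between the tips of the shut fingers; the grasp point (between the pads) lies 19 mm behind it; z points along the fingers, y is the line along which they close (so a half turn about z gives the same grasp; the last joint's range is limited). The gripper opens to 85 mm and grips with 20 to 120 N. Pads are 22 mm wide; open, the fingers measure 114 mm over their backs; the gripper's body (76 mm by 85 mm) begins 54 mm behind the grasp point. The pads swing forward as they close: fully open they stand 13 mm farther back than shut.
Start: joints at [-1.416, 0.313, 0.046, 1.304, 0, 1.431], TCP at [0.167, -0.55, 0.196] pointing down, gripper open.
Joint ranges: [-2.76, 2.76], [-0.86, 1.69], [-1.03, 1.26], [-2.2, 2.34], [-1.47, 1.5], [-3.14, 3.14]. Speed limits (rad/s): [2.57, 2.57, 3.14, 3.14, 3.14, 3.14].

## Interface

Orientations are given as a unit quaternion [w, x, y, z].
In Python, from workcell import env gives the robot as it stands.
- The arm moves only by the tool move_arm, never from a script. Its argument "targets" is a list of rows, each a list of 3 entries, a list of its own where there are three numbers: the shift along the tool's x, y, z in mm, then the turn, a rotation vector about the tool's x, y, z in units of 10 degrees (1.0 is 10 degrees), then the closure, from -1 (fully open) to 1 (shut). In form: [[[dx, dy, dz], [ax, ay, az], gripper], ...]. A call has 1 to 5 rows; each row is the pose to reach, as a shift and turn from the pose commanded when the call began, along the tool's axes at that moment; what a row does not reach only later rows make up. A row lasts 1/8 s, in which the tool goes at most 62.5 mm and 10.7 degrees, less where a joint would pass 70% of its speed; a pose out of reach is approached as far as the arm can. A call with a gripper value outside its range is refused whole. The fingers move at their own pace and stop on an object; "squeeze" is the grip in N (left out, the last holds). Time passes only in rows, so rows that repeat a pose let the fingers close. It gives the time, the measured TCP pose, the force, the opening and the grip force at its end, in the units of the state.
- env.get_state(): the state, without advancing time (a new reading comes with each control period).
- env.read_camera(name): name is "scene" or "top"; returns a dict with "pixels" (480x640x3 uint8, red, green, blue), "fovy" (degrees; the focal length in pixels is half the picture's height over the tangent of half this angle, whatever the lens; pixels are square), "cx", "cy" (the principal point, pixels), "extrinsics" (4x4, takes a point from world to camera coordinates). Camera axes: x right, y up, looking along -z (the intrinsics and any distortion apply to the point x, -y, -z); pixel columns grow to the right and rows downward; lengths in m; the calibration is good to about 2 mm. A picture is of the moment at which its call begins. There is no depth.
- env.hand_in(): hands the job in; it is judged then, once.
Trained networks look in a picture, given as the dict that the camera call returned (one of the last four; its "shot" number tells which), for a name from the list of things; names that differ only in an ending like _2 or _b are one class to them, and where a whole thing is asked for, a point or a joint stands for the part that bears it (a point fixed in the world has none). Each returns a list of dicts, best first, with "confidence" (0 to 1); they miss things now and then, are a little off and sometimes report something else, mostly with a low value. They report only what shows in the picture. A call takes as long as a camera call. They do not tell look-alikes from the thing itself.
- env.spot_in(thing, picture): "centre" ([x, y, z] in m, in world coordinates, good to about 4 mm: the middle of the surface that is visible of it).
- env.regions_of(thing, picture): "mask" (480x640 bool, what is visible of it).
- env.landmark_of(thing, picture): "centre" ([x, y, z] in m, in world coordinates, good to about 4 mm: a listed point, or the origin of a listed thing).
The state is a dict: "clock": time; "joint_pos": joint angles; "qvel": joint speeds; "tau": joint torques, N m; "tcp_pos": TCP position; "orientation": TCP orientation; "wrist_force": force on the tool from outside, world axes, zero at the start; "ft_torque": the same for the moment, N m; "finger_gap": finger opening in m; "grip_force": force on a finger pad.
Only numpy, scipy, OpenCV 4.12 (cv2) and the standard library are available. Lean on these libraries where they do the work, as an engineer would, in place of code of your own. Each camera call takes 0.05 s, during which the arm holds its last target. There are 200 camera calls.

## Task

Four freshly varnished wooden knobs are drying on sprung stands; feel whether the broad round one is dry. Lightly touch its top with the fingertips so that it sinks just a little on its spring, not to the stop, rest there for about a second, then withdraw well clear (a good 15 cm) and let it spring back. Do not grasp, lift or shift it, and leave the other knobs untouched and everything else on the bench where it stands.

Things in the scene. Friction and masses are not known exactly. Their poses are not given: they have to be found in the camera images.
- broad_stand: Drying stand with the broad round knob: a flat-topped disc 60 mm across, rim 10 mm high over a narrower neck, nearly twice as wide as the small round one, plain pale wood. Its drying stand is a loose steel disc 70 mm across (0.55 kg) with a post up the middle; the knob sits on a coil spring on that post, its top 95 mm above the worktop. Origin: centre of the stand's underside, z up.
- broad_top (a point): Centre of the flat top face of the broad knob (95 mm above the worktop when untouched; moves with the knob).
- small_stand: Drying stand with the small round knob: same turned shape but only 34 mm across, plain pale wood. Its drying stand is a loose steel disc 70 mm across (0.55 kg) with a post up the middle; the knob sits on a coil spring on that post, its top 95 mm above the worktop. Origin: centre of the stand's underside, z up.
- small_top (a point): Centre of the flat top face of the small knob (95 mm above the worktop when untouched; moves with the knob).
- square_stand: Drying stand with the square knob: 46 x 46 mm with a flat top, plain pale wood. Its drying stand is a loose steel disc 70 mm across (0.55 kg) with a post up the middle; the knob sits on a coil spring on that post, its top 95 mm above the worktop. Origin: centre of the stand's underside, z up.
- square_top (a point): Centre of the flat top face of the square knob (95 mm above the worktop when untouched; moves with the knob).
- bar_stand: Drying stand with the bar knob: a narrow bar 90 mm long, 18 mm wide, plain pale wood. Its drying stand is a loose steel disc 70 mm across (0.55 kg) with a post up the middle; the knob sits on a coil spring on that post, its top 95 mm above the worktop. Origin: centre of the stand's underside, z up.
- bar_top (a point): Centre of the flat top face of the bar knob (95 mm above the worktop when untouched; moves with the knob).
- broad_knob (a joint): How far the broad round knob is pressed down on its spring, m: 0 = untouched, grows downward, stop at 0.014. The spring takes 0.4 N per mm from the first touch, about 5.6 N at the stop; it springs back when let go.
- small_knob (a joint): The same for the small knob: 0 = untouched, grows as it is pressed down.
- square_knob (a joint): The same for the square knob: 0 = untouched, grows as it is pressed down.
- bar_knob (a joint): The same for the bar knob: 0 = untouched, grows as it is pressed down.
- cork_ball_pad: Grey felt rubbing pad 45 x 70 x 26 mm lying among the stands; bystander. Origin: centre of the underside, long side along its y.
- tape_measure: Yellow tape measure, 38 x 78 x 70 mm high, standing; bystander. Origin: centre of the underside.
- masking_tape: Roll of masking tape 92 mm across, 24 mm high, lying flat; bystander. Origin: centre of the underside.
- offcut_1: Wood offcut 45 x 90 x 22 mm lying flat; bystander. Origin: centre of the underside.
- glue_bottle: White glue bottle 66 mm across, 186 mm high, standing upright; bystander. Origin: centre of the underside.
Mind the look-alikes: they are no part of the job. What is shaped like the bar_stand but turquoise is not meant. What is shaped like the broad_stand but purple is not meant.

How it is judged:
By the outcome, as a careful person would: the job done as asked, in the order asked, and still so for the second after the job is handed in, with the robot touching nothing.
It also fails if it takes over 34 s, if anything falls off the work surface, if the arm or the gripper's body presses on something with over 40 N, if the wrist force passes 120 N, or if a joint passes its speed limit or range.

## Working session

There is one attempt and no reset: what is moved stays moved. The work goes in short steps, Python scripts to look and compute and a tool call to move; the robot and the scene stay as the last step left them, time stands still between calls to the robot, and variables do not carry over. Pictures are saved under pics/ and viewed, at most 10 in all, crops included, and the job is handed in when it is done.

Besides the shell and the picture viewer there is one more tool, called after "Call:" as name([rows], argument=value, ...), one row to a line, values as JSON. move_arm: Moves the arm, as the interface text tells. Its arguments: {"type":"object","properties":{"targets":{"type":"array","items":{"type":"array"}},"squeeze":{"type":"number"}},"required":["targets"]}

```bash
mkdir -p pics; python3 - <<'E'
from workcell import env
import cv2
s=env.get_state();print({k:s[k] for k in('clock','tcp_pos','orientation','finger_gap','wrist_force')})
for n in('scene','top'):
    p=env.read_camera(n);cv2.imwrite(f'pics/{n}1.png',p['pixels'][:,:,::-1])
    for t in('broad_top','small_top','square_top','bar_top','glue_bottle','tape_measure'):
        print(n,t,[([round(float(v),3) for v in d['centre']],round(d['confidence'],2)) for d in env.landmark_of(t,p)][:4])
E
```

```text
{'clock': 0.0, 'tcp_pos': array([ 0.16697415, -0.5496308 ,  0.19459761]), 'orientation': array([-9.08158568e-04,  9.89153538e-01,  1.46882446e-01, -1.05529957e-05]), 'finger_gap': 0.08503016800329921, 'wrist_force': array([0.36667088, 0.00171616, 0.64683711])}
scene broad_top [([0.65, 0.077, 0.098], 0.88), ([0.664, 0.192, 0.096], 0.73), ([0.506, 0.135, -0.001], 0.23)]
scene small_top [([0.508, 0.135, 0.099], 0.69), ([0.663, 0.196, 0.098], 0.28)]
scene square_top [([0.628, -0.054, 0.097], 0.89)]
scene bar_top [([0.62, 0.34, 0.093], 0.96), ([0.789, 0.25, 0.093], 0.68), ([0.499, 0.354, 0.096], 0.67)]
scene glue_bottle [([0.769, -0.213, 0.0], 0.83), ([0.543, 0.223, 0.001], 0.64)]
scene tape_measure [([0.451, -0.179, -0.004], 0.66)]
top broad_top [([0.663, 0.192, 0.094], 0.91), ([0.653, 0.08, 0.094], 0.86), ([0.511, 0.13, -0.001], 0.44)]
top small_top [([0.515, 0.13, 0.091], 0.49)]
top square_top [([0.494, 0.355, -0.004], 0.48)]
top bar_top [([0.788, 0.252, 0.096], 0.88), ([0.619, 0.335, 0.094], 0.84), ([0.491, 0.351, 0.089], 0.7)]
top glue_bottle [([0.769, -0.214, -0.002], 0.71)]
top tape_measure [([0.45, -0.185, -0.003], 0.68)]
```

View pics/scene1.png

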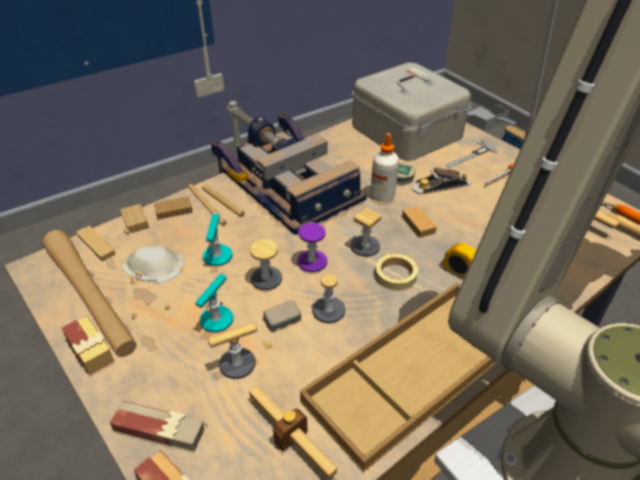

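View pics/top1.png

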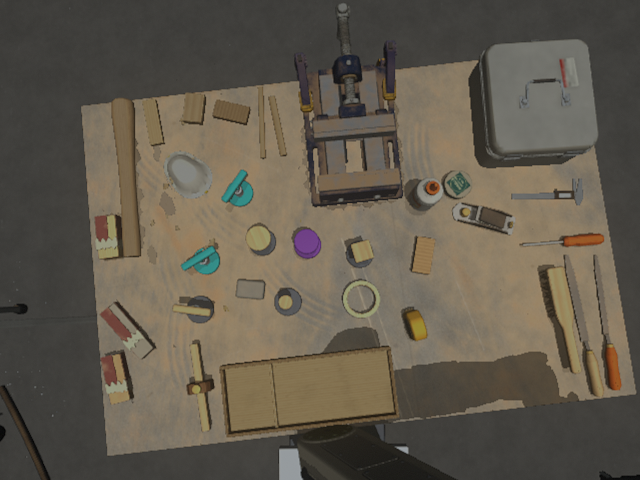

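The top view shows the purple look-alike at (307,243). The pale broad knob is at (260,238), which both cameras place at about (0.663, 0.192, 0.095), so the height is right and it is in reach (r = 0.69). I'll raise the arm, shut the fingers and go across.

Call:
move_arm([
  [[40, -30, -40], [0, 0, -0.6], 1],
  [[85, -65, -75], [0, 0, -1.2], 1],
  [[130, -105, -90], [0, 0, -1.8], 1],
  [[180, -145, -90], [0, 0, -2.4], 1],
  [[230, -189, -90], [0, 0, -3], 1],
])

```text
clock: 1.32
tcp_pos: [0.3276, -0.3102, 0.2861]
orientation: [0.001, 0.917, 0.399, 0.0]
wrist_force: [1.0, 0.8, 0.2]
finger_gap: -0.0003
grip_force: 0.0
```

```bash
cat > h.py <<'E'
from workcell import env
import numpy as np
from scipy.spatial.transform import Rotation as R
def to(g):
    s=env.get_state();q=s['orientation'];r=R.from_quat([*q[1:],q[0]])
    print(s['clock'],s['tcp_pos'].round(4),s['finger_gap'],s['wrist_force'].round(2),s['joint_pos'].round(2))
    print('shift mm',(r.inv().apply(np.array(g)-s['tcp_pos'])*1000).round(1), 'axes z',r.as_matrix()[:,2].round(3))
E
python3 -c "
from h import *
to([.6635,.192,.27])"
```

```text
1.325 [ 0.3276 -0.3102  0.2861] -0.00027122834372616893 [1.01 0.78 0.23] [-0.94  0.06 -0.05  1.46  0.    1.38]
shift mm [596.5 -96.3  15.8] axes z [ 0.001 -0.001 -1.   ]
```

Call:
move_arm([
  [[58, -10, 0], [0, 0, -0.6], 1],
  [[118, -20, 0], [0, 0, -1.2], 1],
  [[178, -30, 0], [0, 0, -1.8], 1],
  [[238, -40, 0], [0, 0, -2.4], 1],
  [[298, -48, 0], [0, 0, -3], 1],
])

```text
clock: 1.95
tcp_pos: [0.4961, -0.0594, 0.2858]
orientation: [0.001, 0.782, 0.623, 0.0]
wrist_force: [0.3, -0.6, 0.4]
finger_gap: -0.0001
grip_force: 0.0
```

```bash
python3 -c "
from h import *
to([.6635,.192,.27])"
```

```text
1.95 [ 0.4961 -0.0594  0.2858] -9.62568723310415e-05 [ 0.32 -0.58  0.39] [-0.28  0.15  0.06  1.48 -0.    1.52]
shift mm [282.4 107.   15.9] axes z [ 0.001 -0.001 -1.   ]
```

Call:
move_arm([
  [[57, 22, 5], [0, 0, -0.7], 1],
  [[112, 43, 10], [0, 0, -1.4], 1],
  [[165, 63, 16], [0, 0, -2.1], 1],
  [[215, 82, 16], [0, 0, -2.8], 1],
  [[260, 98, 16], [0, 0, -3], 1],
])

```text
clock: 2.58
tcp_pos: [0.6504, 0.1716, 0.2691]
orientation: [0.0, 0.595, 0.804, -0.0]
wrist_force: [0.8, -0.9, 0.0]
finger_gap: -0.0
grip_force: 0.0
```

Call:
move_arm([
  [[0, 0, 0], [0, 0, 0], 1],
  [[0, 0, 0], [0, 0, 0], 1],
  [[0, 0, 0], [0, 0, 0], 1],
])

```text
clock: 2.95
tcp_pos: [0.6492, 0.1686, 0.2701]
orientation: [0.0, 0.596, 0.803, 0.0]
wrist_force: [-0.1, 0.3, 0.7]
finger_gap: -0.0001
grip_force: 0.0
```

```bash
python3 - <<'E'
from h import *
import cv2
for n in('scene','top'):
    p=env.read_camera(n);cv2.imwrite(f'pics/{n}2.png',p['pixels'][:,:,::-1])
    print(n,[(d['centre'],d['confidence']) for d in env.landmark_of('broad_top',p)][:3])
to([.6635,.192,.14])
E
```

```text
scene [([0.6636, 0.1959, 0.0956], 0.74), ([0.6499, 0.0763, 0.0964], 0.73)]
top [([0.6516, 0.0792, 0.0928], 0.81), ([0.6651, 0.1944, 0.0967], 0.43)]
3.15 [0.6495 0.1688 0.2703] 0.0001227849018645848 [ 0.08 -0.15  0.86] [ 0.13  0.52  0.54  1.59 -0.    1.41]
shift mm [ 18.2  20.  130.3] axes z [ 0.001  0.    -1.   ]
```

View pics/scene2.png

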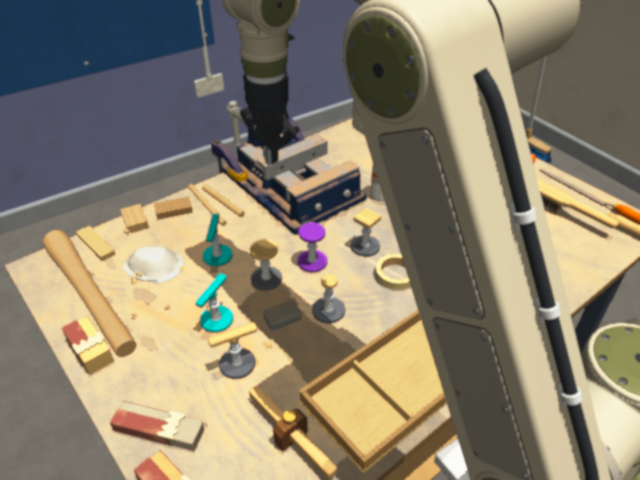

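The gripper hangs above the shaded pale knob at (265,248), with purple well aside at (312,230). Next I'll centre it and come down to about 20 mm above the knob.

Call:
move_arm([
  [[10, 11, 30], [0, 0, 0], 1],
  [[18, 21, 65], [0, 0, 0], 1],
  [[18, 21, 100], [0, 0, 0], 1],
  [[18, 21, 130], [0, 0, 0], 1],
  [[18, 21, 150], [0, 0, 0], 1],
])

```text
clock: 3.78
tcp_pos: [0.6636, 0.1924, 0.1179]
orientation: [-0.001, 0.596, 0.803, -0.001]
wrist_force: [0.7, -0.6, 0.3]
finger_gap: -0.0
grip_force: 0.0
```

Call:
move_arm([
  [[0, 0, 0], [0, 0, 0], 1],
  [[0, 0, 0], [0, 0, 0], 1],
  [[0, 0, 0], [0, 0, 0], 1],
])

```text
clock: 4.15
tcp_pos: [0.6655, 0.1931, 0.1212]
orientation: [0.001, 0.596, 0.803, 0.001]
wrist_force: [-0.2, 0.5, 0.4]
finger_gap: -0.0004
grip_force: 0.0
```

```bash
python3 - <<'E'
from h import *
import cv2
to([.664,.193,.095])
p=env.read_camera('scene');cv2.imwrite('pics/s3.png',cv2.resize(p['pixels'][130:310,180:400,::-1],None,fx=3,fy=3))
E
```

```text
4.15 [0.6655 0.1931 0.1212] -0.00041235063024844964 [-0.23  0.51  0.38] [ 0.17  0.57  0.26  1.26 -0.    1.44]
shift mm [ 0.4 -1.5 26.2] axes z [ 0.003  0.    -1.   ]
```

View pics/s3.png

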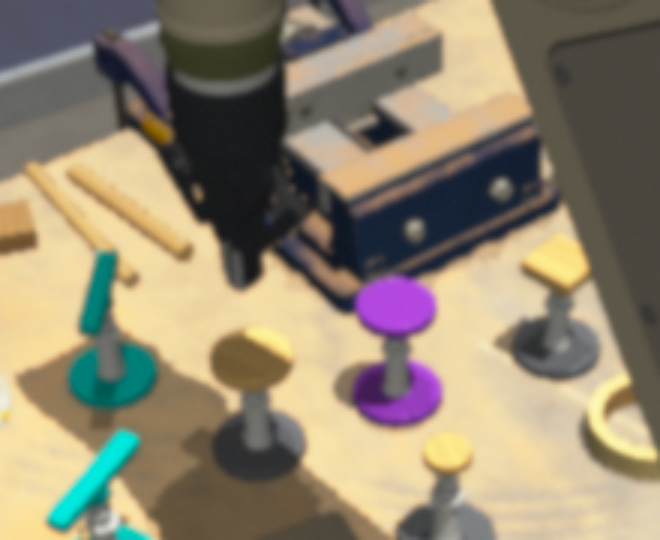

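The tip shows at crop (240,287), about 68 crop px above the knob top at (252,355). That is more than the 26 mm it should be, so I'll check by projecting.

```bash
python3 - <<'E'
from h import *
import cv2
s=env.get_state();t=s['tcp_pos']
for n in('scene','top'):
    p=env.read_camera(n);print(n,[k for k in p if k!='pixels'])
    f=240/np.tan(np.radians(p['fovy']/2));E=np.array(p['extrinsics'])
    def pr(w):
        c=E@[*w,1];return np.round([p['cx']+f*c[0]/-c[2],p['cy']-f*c[1]/-c[2]],1)
    print('tcp',t,pr(t),'knob',pr([.664,.193,.095]),'base',pr([.664,.193,0]),'purple',pr([.651,.078,.095]),'small',pr([.51,.133,.095]))
    cv2.imwrite(f'pics/{n}4.png',cv2.resize(p['pixels'][130:310,180:400,::-1],None,fx=3,fy=3))
    for m in ('broad_top',):
        for d in env.regions_of(m,p)[:3]:
            ys,xs=np.nonzero(d['mask']);print(xs.mean(),ys.mean(),xs.min(),xs.max(),ys.min(),ys.max(),d['confidence'])
E
```

```text
scene ['fovy', 'cx', 'cy', 'extrinsics', 'shot']
tcp [0.6653337  0.193135   0.12097077] [262.1 237.1] knob [263.3 246.6] base [266.1 278.2] purple [312.2 230.4] small [327.7 278.8]
263.80116959064327 249.80701754385964 250 277 239 263 0.77
311.60356347438756 233.05345211581292 299 325 223 246 0.64
top ['fovy', 'cx', 'cy', 'extrinsics', 'shot']
tcp [0.6653337  0.193135   0.12097077] [256.8 234.8] knob [258.3 236.7] base [262.8 241.1] purple [306.7 241.1] small [284.4 301.2]
414.486388384755 323.79854809437387 403 426 308 339 0.47
265.27407407407406 238.03703703703704 261 270 229 247 0.43
```

View pics/top4.png

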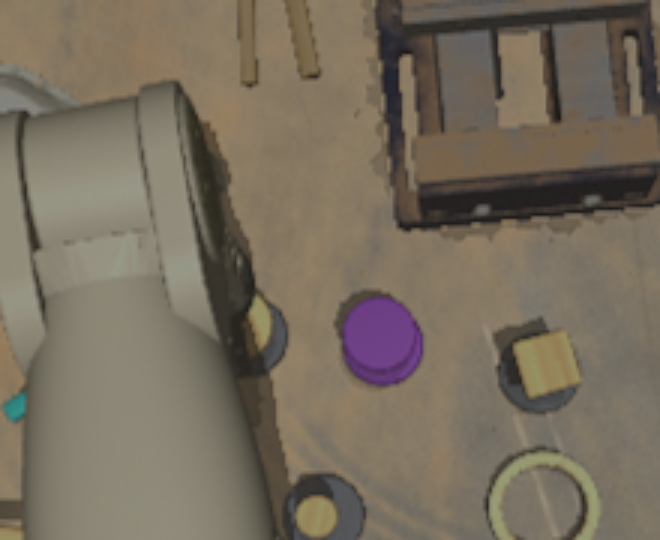

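```bash
python3 - <<'E'
from h import *
import cv2
p=env.read_camera('scene');to([.664,.193,.095])
im=p['pixels'][150:270,210:330,::-1].astype(float)
im=np.clip(255*(im/255)**.55,0,255).astype('uint8')
cv2.imwrite('pics/s5.png',cv2.resize(im,None,fx=5,fy=5,interpolation=cv2.INTER_NEAREST))
f=240/np.tan(np.radians(p['fovy']/2));E=np.array(p['extrinsics'])
C=-E[:3,:3].T@E[:3,3];print('cam',C.round(3))
def pr(w):
    c=E@[*w,1];return np.round([p['cx']+f*c[0]/-c[2],p['cy']-f*c[1]/-c[2]],1)
a=np.array([.6655,.193,.121])
for d in([0,0,0],[0,0,.01],[.01,0,0],[0,.01,0]):print(d,pr(a+d))
print('scene2',pr([.6495,.1688,.2703]))
E
```

```text
4.45 [0.6646 0.1931 0.1198] -3.9584678878502106e-05 [0.23 0.39 0.11] [ 0.17  0.57  0.26  1.26 -0.    1.44]
shift mm [ 0.1 -0.7 24.8] axes z [ 0.001 -0.    -1.   ]
cam [-0.139  0.582  0.899]
[0, 0, 0] [262.1 237. ]
[0, 0, 0.01] [261.7 233.4]
[0.01, 0, 0] [259.7 234.4]
[0, 0.01, 0] [257.9 238.8]
scene2 [272.  178.3]
```

View pics/s5.png

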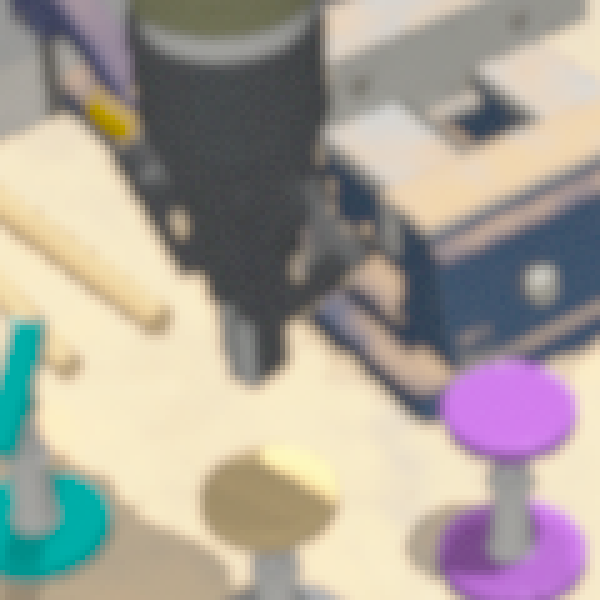

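The tip is seen at (260.6,226.6), but its TCP reading projects to (262,237). It could be too high or displaced sideways. I'll raise and tilt the tool about its TCP, since an error along the tool axis would then show up sideways.

Call:
move_arm([
  [[0, 0, -50], [0, 0, 0], 1],
  [[0, 0, -50], [0, 1, 0], 1],
  [[0, 0, -50], [0, 2, 0], 1],
  [[0, 0, -50], [0, 3, 0], 1],
  [[0, 0, -50], [0, 3, 0], 1],
])

```text
clock: 5.08
tcp_pos: [0.6649, 0.1894, 0.1663]
orientation: [-0.21, 0.578, 0.774, 0.153]
wrist_force: [-0.0, 0.7, 0.3]
finger_gap: -0.0002
grip_force: 0.0
```

Call:
move_arm([
  [[0, 0, 0], [0, 0, 0], 1],
  [[0, 0, 0], [0, 0, 0], 1],
  [[0, 0, 0], [0, 0, 0], 1],
])

```text
clock: 5.45
tcp_pos: [0.6642, 0.1945, 0.1706]
orientation: [-0.207, 0.574, 0.777, 0.154]
wrist_force: [-0.3, -0.7, 0.5]
finger_gap: -0.0
grip_force: 0.0
```

```bash
cat > look.py <<'E'
from h import *
import cv2,sys
def look(name,r0,c0,n=120):
    p=env.read_camera('scene');s=env.get_state();t=s['tcp_pos'];q=s['orientation'];z=R.from_quat([*q[1:],q[0]]).as_matrix()[:,2]
    im=p['pixels'][r0:r0+n,c0:c0+n,::-1].astype(float)
    cv2.imwrite(name,cv2.resize((255*(im/255)**.55).astype('uint8'),None,fx=5,fy=5,interpolation=cv2.INTER_NEAREST))
    f=240/np.tan(np.radians(p['fovy']/2));E=np.array(p['extrinsics'])
    def pr(w):
        c=E@[*w,1];return np.round((np.array([p['cx']+f*c[0]/-c[2],p['cy']-f*c[1]/-c[2]])-[c0,r0])*5)
    print(s['clock'],t.round(4),z.round(3),'F',s['wrist_force'].round(2),'crop px tcp',pr(t),'28 back',pr(t-.028*z),'28 up',pr(t+[0,0,.028]),'x31 y-14',pr(t+[.031,-.014,0]))
E
python3 -c "
from look import *
look('pics/s6.png',150,210)
to([.664,.193,.17])"
```

```text
5.5 [0.6642 0.1944 0.1704] [-0.145  0.478 -0.867] F [-0.63  0.45  0.24] crop px tcp [251. 346.] 28 back [271. 283.] 28 up [246. 292.] x31 y-14 [244. 295.]
5.5 [0.6642 0.1944 0.1704] -0.0004968398455187899 [-0.63  0.45  0.24] [-0.06  0.68  0.45  1.54  0.49  1.16]
shift mm [-1.3 -0.6 -0.3] axes z [-0.145  0.478 -0.867]
```

View pics/s6.png

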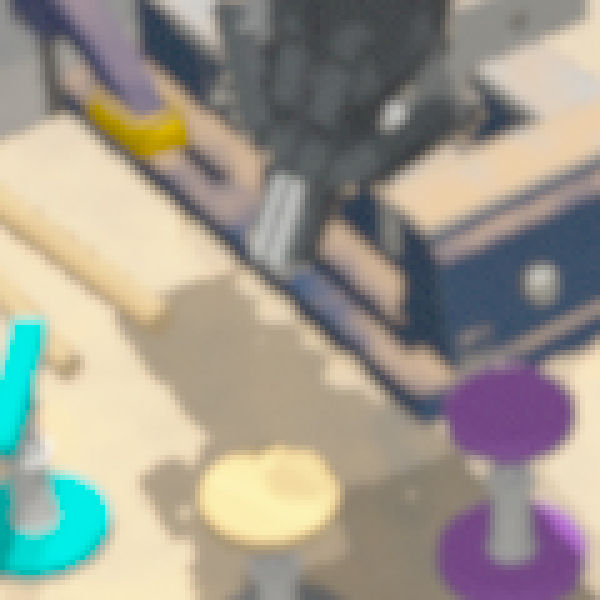

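The tilted tip is at crop (275,272), close to the "28 back" prediction of (271,283). So the real fingertips end about 30 mm short of the reported TCP along the tool axis, and lateral alignment is good. I'll straighten up and then descend in small steps, guarded by force.

Call:
move_arm([
  [[0, 0, 0], [0, -1, 0], 1],
  [[0, 0, 0], [0, -2, 0], 1],
  [[0, 0, 0], [0, -3, 0], 1],
  [[-15, 0, 26], [0, -3, 0], 1],
  [[-30, 0, 52], [0, -3, 0], 1],
])

```text
clock: 6.12
tcp_pos: [0.6644, 0.1954, 0.1103]
orientation: [0.001, 0.594, 0.804, 0.001]
wrist_force: [0.0, 0.2, -0.1]
finger_gap: 0.0
grip_force: 0.0
```

Call:
move_arm([
  [[0, 0, 4], [0, 0, 0], 1],
  [[0, 0, 8], [0, 0, 0], 1],
  [[0, 0, 10], [0, 0, 0], 1],
  [[0, 0, 10], [0, 0, 0], 1],
  [[0, 0, 10], [0, 0, 0], 1],
])

```text
clock: 6.75
tcp_pos: [0.665, 0.193, 0.1001]
orientation: [0.0, 0.596, 0.803, 0.0]
wrist_force: [-0.0, 0.4, 0.4]
finger_gap: -0.0003
grip_force: 0.0
```

```bash
python3 -c "
from look import *
to([.664,.193,.095])"
```

```text
6.75 [0.665  0.193  0.1001] -0.0002841007994384625 [-0.    0.4   0.44] [ 0.17  0.58  0.22  1.21 -0.    1.44]
shift mm [ 0.3 -0.9  5.1] axes z [ 0.001  0.    -1.   ]
```

Call:
move_arm([
  [[0, 0, 3], [0, 0, 0], 1],
  [[0, 0, 6], [0, 0, 0], 1],
  [[0, 0, 9], [0, 0, 0], 1],
  [[0, 0, 9], [0, 0, 0], 1],
  [[0, 0, 9], [0, 0, 0], 1],
])

```text
clock: 7.38
tcp_pos: [0.6645, 0.1931, 0.0903]
orientation: [-0.0, 0.596, 0.803, -0.0]
wrist_force: [0.2, -0.2, -1.5]
finger_gap: 0.0003
grip_force: 0.0
```

```bash
python3 -c "
from look import *
look('pics/s7.png',150,210)
for i in range(4): env.read_camera('scene');print(env.get_state()['wrist_force'].round(2))"
```

```text
7.425 [0.6645 0.1931 0.0905] [ 0. -0. -1.] F [0.48 0.1  0.1 ] crop px tcp [266. 490.] 28 back [262. 441.] 28 up [262. 441.] x31 y-14 [259. 438.]
[-0.62 -0.18 -0.6 ]
[-0.21  0.32  0.87]
[-0.45  0.27 -0.13]
[ 0.63 -0.65 -0.81]
```

View pics/s7.png

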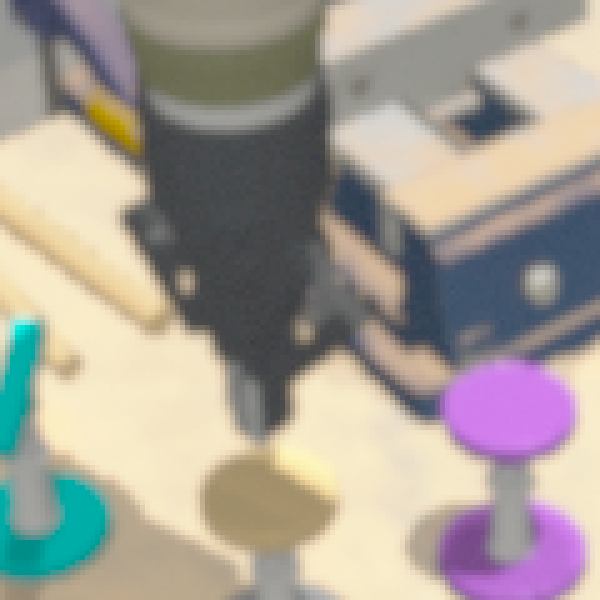

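There is no contact yet. The tip's lower end is at crop (257,438) and the knob centre at (270,498), so it is 25–28 mm above and heading for the middle. I'll descend to just above it.

Call:
move_arm([
  [[0, 0, 5], [0, 0, 0], 1],
  [[0, 0, 10], [0, 0, 0], 1],
  [[0, 0, 15], [0, 0, 0], 1],
  [[0, 0, 20], [0, 0, 0], 1],
  [[0, 0, 20], [0, 0, 0], 1],
])

```text
clock: 8.25
tcp_pos: [0.664, 0.193, 0.0696]
orientation: [-0.0, 0.596, 0.803, -0.0]
wrist_force: [-0.3, 0.2, -0.3]
finger_gap: 0.0001
grip_force: 0.0
```

```bash
cat > f.py <<'E'
from look import *
def favg(n=12):
    F=[];c0=env.get_state()['clock']
    for i in range(n): env.read_camera('scene');s=env.get_state();F.append(s['wrist_force'])
    print(c0,s['clock'],s['tcp_pos'].round(4),'F',np.mean(F,0).round(2),'sd',np.std(F,0).round(2))
E
python3 -c "
from f import *
look('pics/s8.png',150,210);favg(12)"
```

```text
8.3 [0.6642 0.1931 0.0701] [-0.001 -0.    -1.   ] F [ 1.19 -0.47 -0.2 ] crop px tcp [270. 526.] 28 back [265. 478.] 28 up [265. 478.] x31 y-14 [263. 473.]
8.3 8.9 [0.6645 0.1931 0.0705] F [ 0.05 -0.03  0.17] sd [0.35 0.61 0.43]
```

Call:
move_arm([
  [[0, 0, 2], [0, 0, 0], 1],
  [[0, 0, 4], [0, 0, 0], 1],
  [[0, 0, 6], [0, 0, 0], 1],
])

```text
clock: 9.28
tcp_pos: [0.6644, 0.1931, 0.0642]
orientation: [-0.0, 0.596, 0.803, -0.0]
wrist_force: [-0.7, 0.1, -0.0]
finger_gap: 0.0
grip_force: 0.0
```

```bash
python3 -c "
from f import *
favg(4)"
```

```text
9.275 9.475 [0.6644 0.1931 0.0643] F [0.04 0.29 0.29] sd [0.44 0.28 0.56]
```

Call:
move_arm([
  [[0, 0, 2], [0, 0, 0], 1],
  [[0, 0, 4], [0, 0, 0], 1],
])

```text
clock: 9.72
tcp_pos: [0.6645, 0.1931, 0.0603]
orientation: [0.0, 0.596, 0.803, 0.0]
wrist_force: [-0.1, 0.3, -0.1]
finger_gap: -0.0001
grip_force: 0.0
```

```bash
python3 -c "
from f import *
look('pics/s9.png',150,210);favg(4)"
```

```text
9.775 [0.6643 0.1931 0.06  ] [-0. -0. -1.] F [-0.02 -0.57 -0.59] crop px tcp [271. 543.] 28 back [267. 495.] 28 up [267. 495.] x31 y-14 [264. 490.]
9.775 9.975 [0.6645 0.1931 0.0604] F [-0.15 -0.39  0.06] sd [0.43 0.27 0.39]
```

View pics/s9.png

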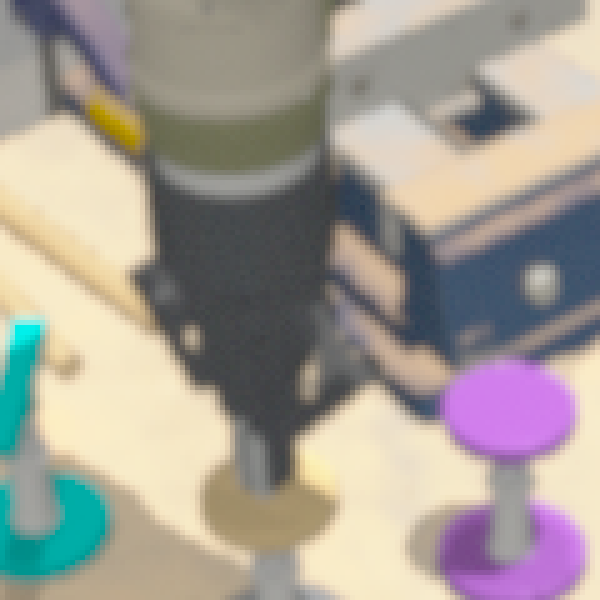

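The tip's lower end is at crop (262,495), over the middle of the knob's top (270,491), and the knob has not sunk. Contact should be a few mm away.

Call:
move_arm([
  [[0, 0, 1.5], [0, 0, 0], 1],
  [[0, 0, 3], [0, 0, 0], 1],
])

```text
clock: 10.22
tcp_pos: [0.6646, 0.1931, 0.0575]
orientation: [0.0, 0.596, 0.803, 0.0]
wrist_force: [0.8, -1.0, 1.5]
finger_gap: -0.0002
grip_force: 0.4
```

```bash
python3 -c "
from f import *
favg(5)"
```

```text
10.225 10.475 [0.6646 0.1931 0.0575] F [0.4  0.   0.68] sd [0.33 0.23 0.39]
```

Call:
move_arm([
  [[0, 0, 1.5], [0, 0, 0], 1],
  [[0, 0, 3], [0, 0, 0], 1],
])

```text
clock: 10.72
tcp_pos: [0.6646, 0.1931, 0.0545]
orientation: [0.0, 0.596, 0.803, 0.0]
wrist_force: [-0.4, 0.7, 2.4]
finger_gap: -0.0
grip_force: 1.0
```

```bash
python3 -c "
from f import *
favg(5);look('pics/s10.png',150,210)"
```

```text
10.725 10.975 [0.6646 0.1931 0.0546] F [0.58 0.07 1.95] sd [0.42 0.5  0.19]
11.025 [0.6646 0.1931 0.0546] [ 0. -0. -1.] F [ 0.16 -0.1   1.4 ] crop px tcp [272. 552.] 28 back [267. 504.] 28 up [267. 504.] x31 y-14 [265. 499.]
```

Contact is confirmed at about 1.8 N, so the knob is pressed about 4.5 mm. I'll rest there, then withdraw straight up.

Call:
move_arm([
  [[0, 0, 0], [0, 0, 0], 1],
  [[0, 0, 0], [0, 0, 0], 1],
  [[0, 0, 0], [0, 0, 0], 1],
  [[0, 0, 0], [0, 0, 0], 1],
  [[0, 0, 0], [0, 0, 0], 1],
])

```text
clock: 11.65
tcp_pos: [0.6646, 0.1931, 0.0545]
orientation: [0.0, 0.596, 0.803, 0.0]
wrist_force: [0.3, -0.4, 1.7]
finger_gap: -0.0
grip_force: 1.0
```

Call:
move_arm([
  [[0, 0, -5], [0, 0, 0], 1],
  [[0, 0, -15], [0, 0, 0], 1],
  [[0, 0, -50], [0, 0, 0], 1],
  [[0, 0, -100], [0, 0, 0], 1],
  [[0, 0, -150], [0, 0, 0], 1],
])

```text
clock: 12.28
tcp_pos: [0.6639, 0.193, 0.2061]
orientation: [-0.0, 0.596, 0.803, -0.0]
wrist_force: [1.0, -0.5, -0.1]
finger_gap: -0.0002
grip_force: 0.0
```

Call:
move_arm([
  [[0, 0, -30], [0, 0, 0], 1],
  [[0, 0, -50], [0, 0, 0], 1],
  [[0, 0, -50], [0, 0, 0], 1],
  [[0, 0, -50], [0, 0, 0], 1],
  [[0, 0, -50], [0, 0, 0], 1],
])

```text
clock: 12.9
tcp_pos: [0.6638, 0.193, 0.2528]
orientation: [-0.001, 0.596, 0.803, -0.001]
wrist_force: [-0.2, 0.2, -0.2]
finger_gap: 0.0002
grip_force: 0.0
```

```bash
python3 -c "
from f import *
look('pics/s11.png',150,210);favg(6)
p=env.read_camera('scene');print([(d['centre'].round(3) if hasattr(d['centre'],'round') else d['centre'],d['confidence']) for d in env.landmark_of('broad_top',p)])"
```

```text
12.95 [0.6638 0.193  0.253 ] [-0.002 -0.    -1.   ] F [ 0.02 -0.19 -0.58] crop px tcp [239. 180.] 28 back [234. 120.] 28 up [234. 120.] x31 y-14 [232. 130.]
12.95 13.25 [0.6644 0.1931 0.2542] F [-0.04  0.33  0.2 ] sd [0.72 0.34 0.76]
[([0.649, 0.0771, 0.0972], 0.67), ([0.665, 0.1951, 0.0939], 0.61), ([0.5151, -0.0562, -0.0036], 0.58), ([0.6248, -0.0541, -0.0015], 0.23)]
```

View pics/s11.png

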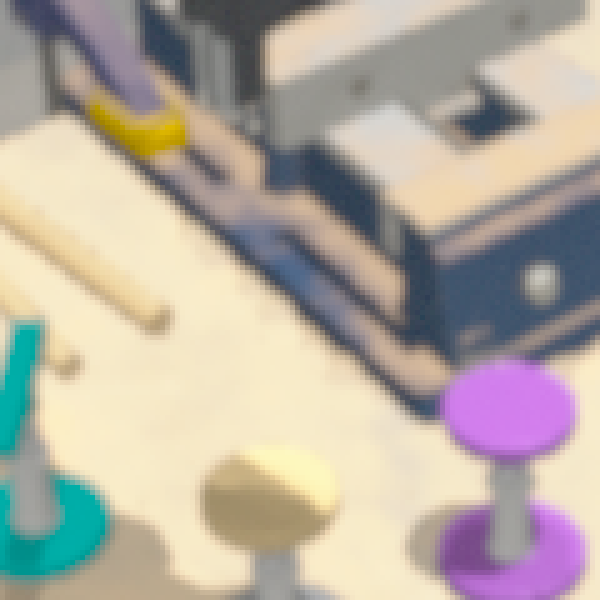

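The knob is back at crop (270,498), in its original place. I'll add some clearance margin and hand in.

Call:
move_arm([
  [[0, 0, -15], [0, 0, 0], 1],
  [[0, 0, -30], [0, 0, 0], 1],
  [[0, 0, -30], [0, 0, 0], 1],
  [[0, 0, -30], [0, 0, 0], 1],
])

```text
clock: 13.85
tcp_pos: [0.6644, 0.1931, 0.2838]
orientation: [-0.0, 0.596, 0.803, -0.0]
wrist_force: [0.8, -0.5, 0.5]
finger_gap: 0.0001
grip_force: 0.0
```

```bash
python3 -c "
from h import *
to([.664,.193,.28]);print(env.hand_in())"
```

```text
13.85 [0.6644 0.1931 0.2838] 0.00010191800512367142 [ 0.85 -0.46  0.45] [ 0.17  0.58  0.68  1.67 -0.    1.44]
shift mm [ 0.  -0.4  3.8] axes z [-0. -0. -1.]
the job is handed in; nothing more can be done
None
```

The pale broad knob was pressed about 4.5 mm (about 1.8 N, well short of the stop) for about a second and sprang back in place once the fingers withdrew over 15 cm; no other knob was touched, and the job was handed in at 13.9 s.

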